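Clear the board and hold it out at the saw gauge

ROBOT

A 6-joint arm with a two-finger parallel gripper is mounted at the origin on the work surface. World frame = base frame: x ahead of the robot, y to its left, z up, the work surface at z = 0. Lengths are in mm, angles in degrees, forces in N, time in s.
With the tool pointing down it reaches from about 375 to 925 mm from the base axis. Payload 5.7 kg.
Tool frame: the origin (TCP) lies midway between the tips of the shut fingers; the grasp point (between the pads) lies 19 mm behind it (grasp_offset is the distance from the TCP to the grasp point, in mm); z points along the fingers, y is the line along which they close (so a half turn about z gives the same grasp; the last joint's range is limited). The gripper opens to 88 mm and grips with 3 to 60 N. Pads are 20 mm wide; open, the fingers measure 115 mm over their backs; the gripper's body (75 mm by 178 mm) begins 61 mm behind the grasp point.
Start: joints at [-6.595, 20.558, 86.54, -0, 72.909, -6.595], TCP at [599.968, -0.004, 222.623] pointing down, gripper open.
Joint ranges: [-170.27, 170.27], [-57.76, 135], [12.27, 136.19], [-55.21, 235.2], [11.17, 155.16], [-170.74, 170.74]. Speed limits (degrees/s): [136.94, 136.94, 180, 180, 180, 180].

INTERFACE

Orientations are given as a 3x3 rotation matrix whose columns are the frame's x, y, z axes.
In Python, from cell import get_state, snapshot, job_done, grasp_offset gives the robot as it stands.
- The arm moves only by the tool send_rows, never from a script. Its arguments are lists of equal length, an entry for each row: "xyz": the shift along the tool's x, y, z in mm, a list of three; "rot": the turn, a rotation vector about the tool's x, y, z in degrees, a list of three; "fingers": the finger opening in mm, from 0 to 87.8. In form: {"xyz": [[tx, ty, tz], ...], "rot": [[ax, ay, az], ...], "fingers": [fingers, ...]}. A call has 1 to 5 rows; each row is the pose to reach, as a shift and turn from the pose commanded when the call began, along the tool's axes at that moment; what a row does not reach only later rows make up. A row lasts 1/12 s, in which the tool goes at most 41.7 mm and 7.16 degrees, less where a joint would pass 70% of its speed; a pose out of reach is approached as far as the arm can. A call with a gripper value outside its range is refused whole. The fingers move at their own pace and stop on an object; "grip_force" is the grip in N (left out, the last holds). Time passes only in rows, so rows that repeat a pose let the fingers close. It gives the time, the measured TCP pose, the force, the opening and the grip force at its end, in the units of the state.
- get_state(): the state, without advancing time (a new reading comes with each control period).
- snapshot(name): name is "scene" or "side" or "wrist"; returns a dict with "frame" (420x560x3 uint8, red, green, blue), "depth" (420x560 float32, mm along the optical axis (not along the pixel's ray), 0 where there is no reading), "camera_matrix" (3x3 intrinsics, pixels), "R" (3x3) and "t" (3): a world point X has camera coordinates R X + t. Camera axes: x right, y down, z forward; pixel columns grow to the right and rows downward; lengths in mm; the calibration is good to about 2 mm. A picture is of the moment at which its call begins.
- job_done(): hands the job in; it is judged then, once.
The state is a dict: "clock": time; "q": joint angles; "qd": joint speeds; "tau": joint torques, N m; "position": TCP position; "orientation": TCP orientation; "force": force on the tool from outside, world axes, zero at the start; "torque": the same for the moment, N m; "finger_gap": finger opening in mm; "gripper_force": force on a finger pad.
Only numpy, scipy, OpenCV 4.12 (cv2) and the standard library are available. Lean on these libraries where they do the work, as an engineer would, in place of code of your own. Each camera call takes 0.05 s, during which the arm holds its last target. There are 200 camera calls.

TASK

The board on the wooden stand is to be sawn: first clear it by putting the steel nut in the round tin and the wooden peg in the rectangular bin. Then slide the board lengthwise out over the stand's front end, flat and straight along the stand, never lifting it off or letting it tip, until its front end is level with the tip of the steel gauge's pointer without leaning on the gauge. It will tip by itself out there, so finish while still holding it flat on the stand with the gripper, without letting go; leave the glue bottle, the hammer and the flat offcut alone.

Things in the scene. Friction and masses are not known exactly. Their poses are not given: they have to be found in the camera images.
- stand: Fixed dark wooden stand on the bench: an upright beam 40 wide (x) x 260 long (y), its flat top 80 mm above the bench, on a foot 110 x 240 x 18 mm. Origin on the bench under its centre, z up, y along its length. Its front end, over which the board is slid, is the -y end (to the robot's right); its yaw is within 0.25 rad of the world axes.
- stand_edge (a point): Middle of the top edge of the stand's front (-y) end, 130 mm from the stand's centre, 80 mm above the bench; axes as the stand's.
- board: Loose pale wooden board 56 wide (x) x 340 long (y) x 15 mm thick, 0.2 to 0.35 kg evenly spread, lying flat along the top of the stand (roughly lined up with it) and 8 mm wider than the beam on either side, its front (-y) end already overhanging by 60 to 100 mm. Origin at the centre of its underside, z up. It slides by wood on wood friction and tips over the front edge, if not held, once more than 170 mm overhangs.
- board_front (a point): Middle of the top edge of the board's front (-y) end, 170 mm from its centre.
- board_tail (a point): Middle of the top edge of the board's rear (+y) end, 170 mm from its centre.
- gauge: Fixed steel gauge beside the overhang, on the far (+x) side: a foot plate 50 x 50 x 12 mm, a round post 12 mm thick and a level pointer bar 45 long (x) x 6 x 6 mm at its top, 91 to 97 mm above the bench, pointing in -x to the board's path. Origin on the bench under the pointer's tip; the foot spans x = 10 to 60 mm and the post stands at x = 30 mm; axes parallel to the stand's.
- gauge_tip (a point): Top of the pointer's free tip, 97 mm above the bench, 53 mm to the side of the stand's centre line (25 mm clear of the board's edge). The board's front end must stop level with it along the stand's y; that is an overhang of 190 to 225 mm.
- nut: Loose large steel hexagon nut, 41 mm over the corners, 35 mm across its flats, 20 mm high, 0.1 kg, with a 23 mm hole, lying flat on the board. Origin at the centre of its underside; two of its six flats face its own +x and -x.
- nut_center (a point): Centre of the nut, 10 mm above its underside.
- peg: Loose dark square wooden peg 18 (x) x 70 (y) x 18 mm, 0.025 kg, lying on the board roughly along it. Origin at the centre of its underside.
- peg_center (a point): Centre of the peg, 9 mm above its underside.
- tin: Fixed round open aluminium tin, a shallow bowl 124 mm across its rim and 38 mm high with a 4 mm wall, narrowing to its foot, its inner floor about 5 mm above the bench. Origin on the bench under its centre. Takes the nut. Tin and bin may stand in either order.
- bin: Fixed rectangular open grey plastic bin, 120 (x) x 130 (y) x 40 mm high, walls and floor 5 mm. Origin on the bench under its centre. Takes the peg.
- glue: Bystander: white round glue bottle, 60 mm across and 170 mm high, standing. Origin at the centre of its underside.
- hammer: Bystander: hammer lying on the bench, right of the gauge. Origin near its middle, length along x.
- offcut: Bystander: flat wooden offcut 100 x 160 x 8 mm lying on the bench. Origin at the centre of its underside.
Mind the look-alikes: they are no part of the job. There is more than one size of the peg; the one meant has the size given above. Of the things that look like the nut, the smaller one is meant.

How it is judged:
By the outcome, as a careful person would: the job done as asked, in the order asked, and still so for the second after the job is handed in, while the arm keeps its last pose, push and grip.
It also fails if it takes over 72 s, if anything falls off the work surface, if the arm or the gripper's body presses on something with over 40 N, if the wrist force passes 120 N, or if a joint passes its speed limit or range.

## Working session

There is one attempt and no reset: what is moved stays moved. The work goes in short steps, Python scripts to look and compute and a tool call to move; the robot and the scene stay as the last step left them, time stands still between calls to the robot, and variables do not carry over. Pictures are saved under pics/ and viewed, at most 10 in all, crops included, and the job is handed in when it is done.

Besides the shell and the picture viewer there is one more tool, called after "Call:" as name(argument=value, ...) on one line, values as JSON. send_rows: Moves the arm, as the interface text tells. Its arguments: {"type":"object","properties":{"xyz":{"type":"array"},"rot":{"type":"array"},"fingers":{"type":"array"},"grip_force":{"type":"number"}},"required":["xyz","rot","fingers"]}

```bash
ls; mkdir -p pics
cat > h.py <<'E'
import numpy as np, cv2
from cell import *
def save(s,n): cv2.imwrite('pics/'+n, s['frame'][:,:,::-1])
def cloud(s):
    K=np.array(s['camera_matrix']);R=np.array(s['R']);t=np.array(s['t']);d=s['depth']
    v,u=np.mgrid[:d.shape[0],:d.shape[1]]
    c=np.stack([(u-K[0,2])*d/K[0,0],(v-K[1,2])*d/K[1,1],d],-1)
    P=(c-t)@R; P[d<=0]=np.nan
    return P
def ray(s,u,v,z):
    K=np.array(s['camera_matrix']);R=np.array(s['R']);t=np.array(s['t'])
    d=R.T@np.linalg.solve(K,[u,v,1.]);o=-R.T@t
    return o+d*(z-o[2])/d[2]
E
python3 - <<'E'
from h import *
ims=[]
for n in ['scene','side','wrist']:
    s=snapshot(n); save(s,n+'0.png'); np.savez(n+'0.npz',**s)
    print(n,-np.array(s['R']).T@s['t'])
print(get_state(), grasp_offset)
E
```

```text
pics
scene [972.07503797 591.00801143 937.08250825]
side [ 17.99168774 934.84172003 994.92739876]
wrist [599.2848126   67.81807524 383.87441892]
{'clock': 0.15, 'q': array([-6.59375016e+00,  2.05871495e+01,  8.65843367e+01, -1.28514839e-03,
        7.29099679e+01, -6.59667288e+00]), 'qd': array([-0.13109059, -0.1876708 , -0.17521466,  0.09354912, -0.03941497,
       -0.06711222]), 'tau': array([ 6.01716038e-04, -5.15759647e+01, -2.71007627e+01,  6.74942834e-02,
        3.05557286e-02, -7.96465724e-05]), 'position': array([5.99459145e+02, 5.70316392e-02, 2.22018986e+02]), 'orientation': array([[-5.75174723e-05,  9.99998998e-01, -1.41470173e-03],
       [ 9.99999988e-01,  5.77183432e-05,  1.41947781e-04],
       [ 1.42029293e-04, -1.41469355e-03, -9.99998989e-01]]), 'force': array([-0.05883997, -0.01803228,  0.62236702]), 'torque': array([ 0.03122864, -0.03873623, -0.03293225]), 'gripper_force': 0.0, 'finger_gap': 87.95594712200986} 18.700000000000003
```

View pics/scene0.png

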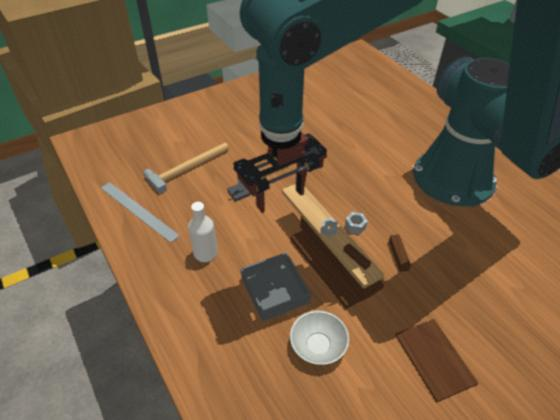

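View pics/side0.png

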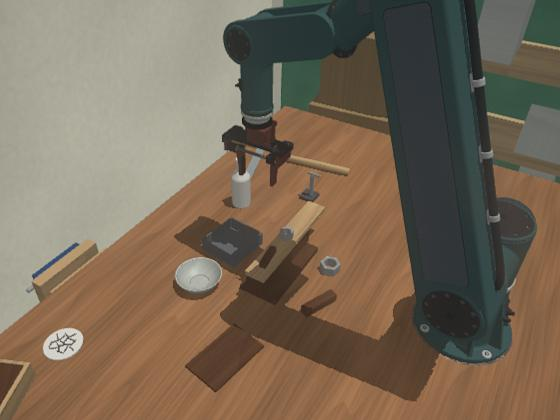

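View pics/wrist0.png

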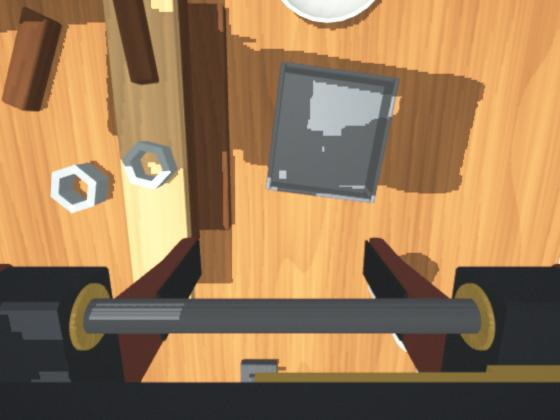

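The wrist view shows two nuts, one on the board at (150,165) and one on the bench at (80,187). It also shows two pegs, on the board at (135,40) and on the bench at (32,60), with the bin at (333,130). The side view shows the gauge at (312,185) and the tin at (198,275). Next I'll measure sizes and heights.

```bash
cat > m.py <<'E'
from h import *
P=[];C=[]
for n in ['scene','side','wrist']:
    s=dict(np.load(n+'0.npz')); p=cloud(s).reshape(-1,3); c=s['frame'].reshape(-1,3)
    k=np.isfinite(p[:,0])&(p[:,0]>330)&(p[:,0]<900)&(p[:,1]>-330)&(p[:,1]<420)&(p[:,2]<180)
    if n!='wrist': pass
    P.append(p[k]);C.append(c[k])
    def rect(z0,z1,box,label):
        q=p[k]; m=(q[:,2]>z0)&(q[:,2]<z1)&(q[:,0]>box[0])&(q[:,0]<box[1])&(q[:,1]>box[2])&(q[:,1]<box[3])
        q=q[m]
        g=np.zeros((760,600),np.uint8); g[(q[:,1]+330).astype(int),(q[:,0]-330).astype(int)]=255
        g=cv2.morphologyEx(g,cv2.MORPH_CLOSE,np.ones((7,7)))
        cs,_=cv2.findContours(g,cv2.RETR_EXTERNAL,cv2.CHAIN_APPROX_NONE)
        for cc in cs:
            if len(cc)<35: continue
            (x,y),(w,h),a=cv2.minAreaRect(cc)
            mm=cv2.pointPolygonTest
            print(n,label,np.round([x+330,y-330,w,h,a],1))
    print(n,'n',k.sum())
    al=(330,900,-330,420)
    rect(91,99,al,'z95'); rect(110,119,al,'z113-115');rect(33,43,al,'z38-40');rect(5,32,al,'low')
P=np.vstack(P);C=np.vstack(C)
g=np.zeros((750,570,3),np.uint8); o=np.argsort(P[:,2]);P=P[o];C=C[o]
g[(P[:,1]+330).astype(int),(P[:,0]-330).astype(int)]=C[:,::-1]
g=cv2.morphologyEx(g,cv2.MORPH_CLOSE,np.ones((3,3)))
cv2.imwrite('pics/top.png',cv2.resize(cv2.rotate(g,cv2.ROTATE_90_COUNTERCLOCKWISE),None,fx=1,fy=1))
E
python3 m.py
```

```text
scene n 59152
scene z95 [478.4  28.3   8.   19.2  63.4]
scene z95 [739.3 -99.4  11.2  40.   87.1]
scene z95 [ 765.3 -116.2    3.5   20.2   18.4]
scene z95 [482.2  32.4 340.6  58.9  89.2]
scene z113-115 [484.3 136.9  19.8  70.3   5.7]
scene z113-115 [485.4  36.1  40.2  35.1  42.5]
scene z113-115 [ 742.6 -115.9   33.1   52.9   68. ]
scene z38-40 [641.9 227.1 122.1 121.3   4.1]
scene z38-40 [648.3  59.2 133.7 121.7  82.6]
scene z38-40 [502.   72.8  39.5 260.7   7.8]
scene z38-40 [736.8 -98.8  34.3   7.4   5. ]
scene low [448.3 365.2 126.6 101.3  80.1]
scene low [437.9 186.5  25.6  12.6  34.7]
scene low [640.3 226.  110.7 109.8  56.3]
scene low [336.  140.8  86.5  27.7  65.4]
scene low [682.6  86.2  87.6 172.2  36.7]
scene low [644.3  52.8 116.5 107.5  83.1]
scene low [366.4   0.6  56.3  50.4  14. ]
scene low [518.7  75.1  70.1 259.6   7.1]
scene low [ 745.4 -106.6   24.2   57.4   69.3]
scene low [ 568.5 -269.5   49.    57.     0. ]
side n 36768
side z95 [ 722.3 -107.2   46.3   16.2   41.3]
side z95 [482.5  31.2 347.8  59.   89.1]
side z95 [ 555.5 -270.9   11.5   43.    86.8]
side z113-1
[... 921 characters left out ...]
  1.4  50.9  56.1  50.7]
side low [448.5  75.1 262.2  72.3  81.2]
side low [ 727.6 -110.2   57.8   25.1   38.7]
side low [ 565.7 -261.    53.5   41.5    3.2]
wrist n 148350
wrist z95 [482.   43.  246.7  57.3  89.3]
wrist z113-115 [484.2 130.9  19.   59.1   7.4]
wrist z113-115 [485.4  36.1  36.5  39.8  15.3]
wrist z38-40 [641.5 175.   20.   87.   90. ]
wrist z38-40 [647.9  58.5 131.  120.7  82.6]
wrist z38-40 [502.1  63.5 243.    1.8  89.4]
wrist low [641.5 183.   22.   73.   90. ]
wrist low [335.6 139.9  84.7  28.3  65.8]
wrist low [648.2  58.  123.2 111.5  82.6]
wrist low [364.4  -0.6  56.   49.2  17.7]
wrist low [519.4  63.8 250.   36.8  89.3]
wrist low [ 566.  -257.5   29.    50.    90. ]
```

View pics/top.png

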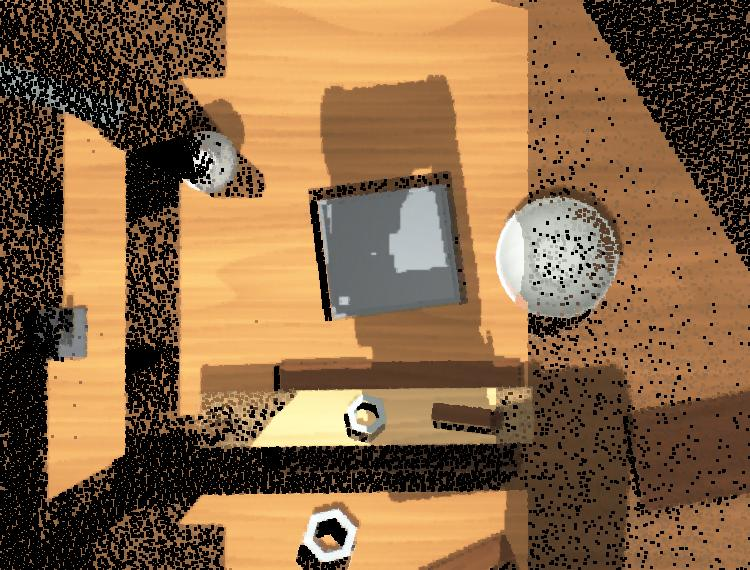

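The smaller nut (40x35 mm, top at z 115) is the one on the board, at wrist (150,165). The one at (80,187) is 56x50 mm on the bench. The peg meant is the 19x70 mm one on the board at (135,40); the one at (32,60) is 85x28 mm. I'll confirm this in an enlarged crop and fit the stand's yaw at the same time.

Run:
```python
from h import *
f=dict(np.load('wrist0.npz'))['frame']
cv2.imwrite('pics/crop.png',cv2.resize(f[0:230,0:260,::-1],None,fx=2.5,fy=2.5,interpolation=cv2.INTER_CUBIC))
def fit(q,lab):
    for _ in range(4):
        a=np.polyfit(q[:,1],q[:,0],1); r=q[:,0]-np.polyval(a,q[:,1]); q=q[abs(r)<max(1,2*r.std())]
    print(lab,len(q),'x@72',np.polyval(a,72).round(1),'yaw',np.degrees(np.arctan(-a[0])).round(2),'y',q[:,1].min().round(1),q[:,1].max().round(1),'sd',r.std().round(2))
def sel(p,x,y,z): return p[(p[:,0]>x[0])&(p[:,0]<x[1])&(p[:,1]>y[0])&(p[:,1]<y[1])&(p[:,2]>z[0])&(p[:,2]<z[1])]
D={n:cloud(dict(np.load(n+'0.npz'))).reshape(-1,3) for n in ['scene','side','wrist']}
fit(sel(D['scene'],(490,515),(-80,220),(30,74)),'beam+x scene')
fit(sel(D['side'],(450,475),(-80,220),(30,74)),'beam-x side')
fit(sel(D['scene'],(525,550),(-60,215),(4,15)),'foot+x scene')
fit(sel(D['side'],(415,440),(-60,215),(4,15)),'foot-x side')
for n in D:
    q=sel(D[n],(440,525),(-160,230),(91,98)); 
    Y=np.arange(-120,190,10)
    lo=np.array([[q[abs(q[:,1]-y)<3,0].min(),y] for y in Y if (abs(q[:,1]-y)<3).sum()>20]);hi=np.array([[q[abs(q[:,1]-y)<3,0].max(),y] for y in Y if (abs(q[:,1]-y)<3).sum()>20])
    fit(lo,n+' board lo');fit(hi,n+' board hi')
    print(n,'board y',q[:,1].min(),q[:,1].max(), 'z',np.median(q[:,2]))
q=sel(D['side'],(520,600),(-300,-240),(90,99)); print('ptr side',len(q),q.min(0).round(1),q.max(0).round(1),q.mean(0).round(1))
q=sel(D['scene'],(520,600),(-300,-240),(90,99)); print('ptr scene',len(q),q.min(0) if len(q) else 0,q.max(0) if len(q) else 0)
q=sel(D['scene'],(455,510),(195,215),(30,74)); print('rear face',np.median(q,0))
q=sel(D['side'],(455,510),(190,215),(30,74)); print('rear face side',np.median(q,0))
```

```text
beam+x scene 602 x@72 502.5 yaw -0.66 y -59.9 200.2 sd 0.73
beam-x side 393 x@72 464.1 yaw -0.73 y -60.7 201.6 sd 0.78
foot+x scene 170 x@72 537.4 yaw -0.72 y -48.6 189.1 sd 0.84
foot-x side 114 x@72 429.3 yaw -0.8 y -48.9 191.7 sd 1.03
scene board lo 23 x@72 455.8 yaw -0.68 y -110.0 180.0 sd 0.75
scene board hi 25 x@72 511.5 yaw -0.87 y -110.0 180.0 sd 0.62
scene board y -137.8989970384488 203.49208370769261 z 94.2613959331822
side board lo 19 x@72 455.3 yaw -0.86 y -120.0 180.0 sd 0.51
side board hi 21 x@72 510.4 yaw -0.85 y -120.0 180.0 sd 1.11
side board y -142.1368700740434 205.63097162113618 z 94.9119645982918
wrist board lo 24 x@72 454.9 yaw -0.8 y -70.0 160.0 sd 0.24
wrist board hi 20 x@72 510.6 yaw -1.53 y -30.0 160.0 sd 1.92
wrist board y -97.46587128399428 166.2160848628755 z 94.92688837347738
ptr side 28 [ 534.1 -275.4   90.5] [ 577.8 -263.9   97.9] [ 555.1 -268.5   94.7]
ptr scene 0 0 0
rear face [487.37930304 199.19356788  51.56230439]
rear face side [482.51155538 198.58138083  51.5951613 ]
```

View pics/crop.png

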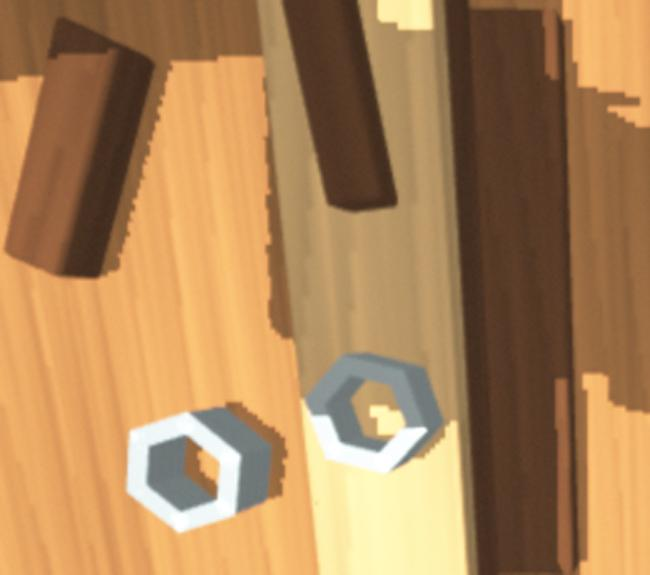

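Call:
send_rows(xyz=[[9, -30, 10], [18, -60, 30], [27, -90, 50], [36, -114.5, 72], [36, -114.5, 72]], rot=[[0, 0, -4], [0, 0, -8], [0, 0, -12], [0, 0, -14], [0, 0, -14]], fingers=[56, 56, 56, 56, 56], grip_force=20)

```text
clock: 0.57
position: [475.0, 37.7, 146.2]
orientation: [[-0.244, 0.97, -0.015], [0.97, 0.244, 0.001], [0.005, -0.014, -1.0]]
force: [-1.7, 0.1, 0.0]
finger_gap: 58.2
gripper_force: 0.0
```

The crop confirms it: the thin hexagon nut on the board is at crop (375,412) and its flats are about 15° off the x axis. The bigger nut is on the bench at (185,470). The slimmer peg lies on the board at (340,110), and the thicker one on the bench at (80,150).

Call:
send_rows(xyz=[[0, 0, 0], [0, 0, 0], [0, 0, 0]], rot=[[0, 0, 0], [0, 0, 0], [0, 0, 0]], fingers=[56, 56, 56])

```text
clock: 0.82
position: [488.1, 35.6, 151.7]
orientation: [[-0.241, 0.97, 0.003], [0.97, 0.241, -0.0], [-0.001, 0.003, -1.0]]
force: [0.6, -0.1, 0.8]
finger_gap: 56.1
gripper_force: 0.0
```

Call:
send_rows(xyz=[[0, 0, 13], [0, 0, 26], [0, 0, 38], [0, 0, 48], [0, 0, 52]], rot=[[0, 0, 0], [0, 0, 0], [0, 0, 0], [0, 0, 0], [0, 0, 0]], fingers=[56, 56, 56, 56, 56])

```text
clock: 1.23
position: [486.4, 35.7, 98.0]
orientation: [[-0.241, 0.97, 0.0], [0.97, 0.241, -0.0], [-0.0, 0.0, -1.0]]
force: [0.3, 0.2, 0.1]
finger_gap: 56.0
gripper_force: 0.0
```

Call:
send_rows(xyz=[[0, 0, 0], [0, 0, 0], [0, 0, 0], [0, 0, 0], [0, 0, 0]], rot=[[0, 0, 0], [0, 0, 0], [0, 0, 0], [0, 0, 0], [0, 0, 0]], fingers=[56, 40, 25, 25, 25])

```text
clock: 1.65
position: [486.0, 36.0, 99.2]
orientation: [[-0.242, 0.97, 0.001], [0.97, 0.242, -0.0], [-0.0, 0.001, -1.0]]
force: [-0.1, 0.8, 1.1]
finger_gap: 35.4
gripper_force: 19.9
```

Call:
send_rows(xyz=[[0, 0, -8], [0, 0, -28], [0, 0, -50], [16, 22, -65], [34, 46, -70]], rot=[[0, 0, 0], [0, 0, 0], [0, 0, 0], [0, 0, 0], [0, 0, 0]], fingers=[25, 25, 25, 25, 25], grip_force=25)

```text
clock: 2.07
position: [522.8, 79.8, 171.9]
orientation: [[-0.24, 0.971, 0.003], [0.971, 0.24, -0.0], [-0.001, 0.003, -1.0]]
force: [0.6, -0.4, -0.6]
finger_gap: 35.3
gripper_force: 24.9
```

Call:
send_rows(xyz=[[22, 30, 0], [45, 60, 0], [68, 91, 0], [90, 121, 0], [104, 139, 0]], rot=[[0, 0, 0], [0, 0, 0], [0, 0, 0], [0, 0, 0], [0, 0, 0]], fingers=[25, 25, 25, 25, 25])

```text
clock: 2.48
position: [633.8, 217.8, 169.5]
orientation: [[-0.243, 0.97, 0.002], [0.97, 0.243, 0.001], [0.001, 0.002, -1.0]]
force: [-0.2, 0.5, -0.5]
finger_gap: 35.2
gripper_force: 24.9
```

Call:
send_rows(xyz=[[9, 13, 0], [9, 13, 0], [9, 13, 10], [9, 13, 40], [9, 13, 70]], rot=[[0, 0, 0], [0, 0, 0], [0, 0, 0], [0, 0, 0], [0, 0, 0]], fingers=[25, 25, 25, 25, 25])

```text
clock: 2.9
position: [642.2, 225.7, 99.3]
orientation: [[-0.242, 0.97, 0.003], [0.97, 0.242, 0.0], [-0.0, 0.003, -1.0]]
force: [-0.1, -0.1, -1.4]
finger_gap: 35.5
gripper_force: 24.9
```

Call:
send_rows(xyz=[[0, 0, 20], [0, 0, 40], [0, 0, 58], [0, 0, 72], [0, 0, 76]], rot=[[0, 0, 0], [0, 0, 0], [0, 0, 0], [0, 0, 0], [0, 0, 0]], fingers=[25, 25, 25, 25, 25])

```text
clock: 3.32
position: [639.2, 224.9, 19.9]
orientation: [[-0.241, 0.97, -0.005], [0.97, 0.241, -0.001], [-0.0, -0.005, -1.0]]
force: [-0.8, 0.8, -1.4]
finger_gap: 35.4
gripper_force: 24.9
```

Call:
send_rows(xyz=[[0, 0, 0], [0, 0, 0], [0, 0, 0], [0, 0, -10], [0, 0, -40]], rot=[[0, 0, 0], [0, 0, 0], [0, 0, 0], [0, 0, 0], [0, 0, 0]], fingers=[25, 48, 48, 48, 48])

```text
clock: 3.73
position: [639.4, 225.8, 60.6]
orientation: [[-0.242, 0.97, -0.006], [0.97, 0.242, -0.001], [0.0, -0.006, -1.0]]
force: [0.2, 0.1, -0.4]
finger_gap: 48.3
gripper_force: 0.0
```

Call:
send_rows(xyz=[[0, 0, -35], [0, 0, -70], [-15, -20, -90], [-35, -45, -100], [-55, -75, -100]], rot=[[0, 0, 0], [0, 0, 0], [0, 0, 3], [0, 0, 7], [0, 0, 7]], fingers=[48, 48, 44, 44, 44])

```text
clock: 4.15
position: [586.0, 155.4, 168.1]
orientation: [[-0.12, 0.993, 0.01], [0.993, 0.12, 0.001], [0.0, 0.01, -1.0]]
force: [0.2, 0.4, -0.2]
finger_gap: 43.9
gripper_force: 0.0
```

Run:
```python
from h import *
st=get_state(); print(st['position'].round(1),st['orientation'].round(3).tolist())
s=snapshot('scene'); save(s,'scene1.png'); np.savez('scene1.npz',**s); p=cloud(s).reshape(-1,3)
p=p[np.isfinite(p[:,0])]
q=p[(np.hypot(p[:,0]-642,p[:,1]-227)<40)&(p[:,2]<60)]; print('tin inner heights',np.percentile(q[:,2],[5,50,90,99]))
q=p[(p[:,0]>455)&(p[:,0]<512)&(p[:,1]>-60)&(p[:,1]<200)&(p[:,2]>106)&(p[:,2]<118)]
r=q[q[:,2]>110]
print(len(r),cv2.minAreaRect(r[:,:2].astype(np.float32)))
q=p[(p[:,0]>440)&(p[:,0]<525)&(p[:,1]>-160)&(p[:,1]<230)&(p[:,2]>91)&(p[:,2]<98)];print('board',q[:,1].min(),q[:,1].max())
```

```text
[586.  155.4 168.1] [[-0.12, 0.993, 0.01], [0.993, 0.12, 0.001], [0.0, 0.01, -1.0]]
tin inner heights [ 3.68687302 10.6203524  22.90495307 26.35349261]
193 ((484.0242919921875, 138.2371826171875), (19.85089111328125, 67.99162292480469), 6.126842021942139)
board -138.20479080515545 203.33818269206196
```

View pics/scene1.png

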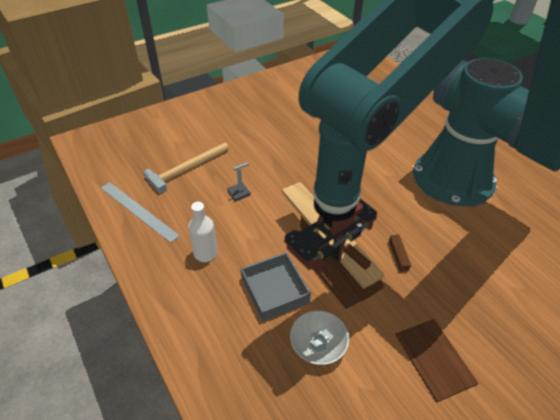

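The nut is in the tin at (320,340), and the gauge is now clear at (240,170). Next, the peg.

Call:
send_rows(xyz=[[-2, -30, 0], [-4, -60, 0], [-5.5, -85, 5], [-5.5, -100, 12], [-5.5, -100, 20]], rot=[[0, 0, 0], [0, 0, 0], [0, 0, 0], [0, 0, 0], [0, 0, 0]], fingers=[44, 44, 44, 44, 44])

```text
clock: 4.62
position: [480.9, 137.1, 143.8]
orientation: [[-0.122, 0.993, -0.001], [0.993, 0.122, 0.0], [0.0, -0.001, -1.0]]
force: [-1.4, -0.2, 0.4]
finger_gap: 43.8
gripper_force: 0.0
```

Call:
send_rows(xyz=[[0, 0, 0], [0, 0, 12], [0, 0, 26], [0, 0, 38], [0, 0, 44]], rot=[[0, 0, 0], [0, 0, 0], [0, 0, 0], [0, 0, 0], [0, 0, 0]], fingers=[44, 44, 44, 44, 44])

```text
clock: 5.03
position: [485.8, 137.7, 98.1]
orientation: [[-0.122, 0.993, 0.001], [0.993, 0.122, 0.0], [0.0, 0.001, -1.0]]
force: [-0.0, -0.3, -0.5]
finger_gap: 44.1
gripper_force: 0.0
```

Call:
send_rows(xyz=[[0, 0, 0], [0, 0, 0], [0, 0, 0], [0, 0, 0], [0, 0, 0]], rot=[[0, 0, 0], [0, 0, 0], [0, 0, 0], [0, 0, 0], [0, 0, 0]], fingers=[44, 28, 10, 10, 10], grip_force=15)

```text
clock: 5.45
position: [484.6, 137.5, 99.3]
orientation: [[-0.122, 0.993, 0.001], [0.993, 0.122, 0.0], [0.0, 0.001, -1.0]]
force: [0.3, 0.3, -0.2]
finger_gap: 20.9
gripper_force: 0.0
```

Call:
send_rows(xyz=[[0, 0, 0], [0, 0, 0], [0, 0, -8], [0, 0, -30], [0, 0, -52]], rot=[[0, 0, 0], [0, 0, 0], [0, 0, 0], [0, 0, 0], [0, 0, 0]], fingers=[10, 10, 10, 10, 10])

```text
clock: 5.87
position: [482.8, 137.2, 150.9]
orientation: [[-0.122, 0.993, -0.003], [0.993, 0.122, -0.0], [-0.0, -0.003, -1.0]]
force: [0.6, 0.1, -0.7]
finger_gap: 18.0
gripper_force: 15.0
```

Call:
send_rows(xyz=[[-18, 28, -12], [-38, 58, -12], [-60, 92, -12], [-82, 126, -12], [-98, 152, -12]], rot=[[0, 0, 3], [0, 0, 6], [0, 0, 9], [0, 0, 12], [0, 0, 14]], fingers=[10, 10, 10, 10, 10])

```text
clock: 6.28
position: [649.6, 57.0, 163.6]
orientation: [[0.125, 0.992, 0.002], [0.992, -0.125, -0.0], [-0.0, 0.002, -1.0]]
force: [0.6, 0.3, -0.7]
finger_gap: 18.0
gripper_force: 15.0
```

Call:
send_rows(xyz=[[0, 0, 0], [0, 0, 20], [0, 0, 55], [0, 0, 90], [0, 0, 110]], rot=[[0, 0, 0], [0, 0, 0], [0, 0, 0], [0, 0, 0], [0, 0, 0]], fingers=[10, 10, 10, 10, 10])

```text
clock: 6.7
position: [643.9, 58.9, 49.8]
orientation: [[0.122, 0.993, -0.005], [0.993, -0.122, 0.0], [-0.0, -0.005, -1.0]]
force: [-1.2, -0.4, -0.2]
finger_gap: 18.2
gripper_force: 15.0
```

Call:
send_rows(xyz=[[0, 0, 12], [0, 0, 26], [0, 0, 36], [0, 0, 36], [0, 0, 36]], rot=[[0, 0, 0], [0, 0, 0], [0, 0, 0], [0, 0, 0], [0, 0, 0]], fingers=[10, 10, 10, 10, 35])

```text
clock: 7.12
position: [646.7, 58.8, 17.0]
orientation: [[0.122, 0.993, -0.0], [0.993, -0.122, 0.0], [0.0, -0.0, -1.0]]
force: [0.7, -0.1, 0.1]
finger_gap: 21.6
gripper_force: 0.0
```

Call:
send_rows(xyz=[[0, 0, 0], [0, 0, 0], [0, 0, -20], [0, 0, -55], [0, 0, -95]], rot=[[0, 0, 0], [0, 0, 0], [0, 0, 0], [0, 0, 0], [0, 0, 0]], fingers=[40, 40, 40, 40, 40])

```text
clock: 7.53
position: [645.2, 58.6, 111.6]
orientation: [[0.122, 0.993, -0.004], [0.993, -0.122, 0.0], [-0.0, -0.004, -1.0]]
force: [1.7, 0.1, -0.2]
finger_gap: 40.1
gripper_force: 0.0
```

Call:
send_rows(xyz=[[0, 0, -30], [0, 0, -60], [0, 0, -60], [0, 0, -60]], rot=[[0, 0, 0], [0, 0, 0], [0, 0, 0], [0, 0, 0]], fingers=[60, 87, 87, 87])

```text
clock: 7.87
position: [648.7, 58.7, 175.0]
orientation: [[0.122, 0.993, 0.006], [0.993, -0.122, -0.0], [0.001, 0.006, -1.0]]
force: [0.1, -0.6, -1.0]
finger_gap: 63.1
gripper_force: 0.0
```

Run:
```python
from h import *
st=get_state(); print(st['position'].round(1),st['orientation'].round(3).tolist())
ims=[]
for n in ['scene','side']:
    s=snapshot(n); np.savez(n+'2.npz',**s); p=cloud(s).reshape(-1,3); p=p[np.isfinite(p[:,0])]
    ims.append(s['frame'][:,:,::-1])
    def sel(x,y,z): return p[(p[:,0]>x[0])&(p[:,0]<x[1])&(p[:,1]>y[0])&(p[:,1]<y[1])&(p[:,2]>z[0])&(p[:,2]<z[1])]
    q=sel((440,525),(-160,230),(91,98)); print(n,'board',len(q),np.percentile(q[:,1],[0,.5,99.5,100]).round(1), cv2.minAreaRect(q[:,:2].astype(np.float32)))
    for z in [(90,100),(10,14)]:
        q=sel((515,620),(-320,-220),z)
        if len(q)>5: print(n,'gauge',z,len(q),q.min(0).round(1),q.max(0).round(1),q.mean(0).round(1),cv2.minAreaRect(q[:,:2].astype(np.float32)))
    q=sel((455,512),(-90,215),(30,76)); print(n,'beam y',np.percentile(q[:,1],[0,1,99,100]).round(1))
a,b=ims
a=cv2.resize(a[130:400,130:400],(400,400),interpolation=cv2.INTER_CUBIC); b=cv2.resize(b[150:320,170:340],(400,400),interpolation=cv2.INTER_CUBIC)
cv2.imwrite('pics/both2.png',np.hstack([a,b]))
```

```text
[648.7  58.7 175. ] [[0.122, 0.993, 0.006], [0.993, -0.122, -0.0], [0.001, 0.006, -1.0]]
scene board 1907 [-93.2 -52.  201.8 203.7] ((483.0016174316406, 55.2032470703125), (297.0129699707031, 58.829498291015625), 89.2445297241211)
scene gauge (90, 100) 52 [ 530.3 -276.6   90.1] [ 574.9 -263.2   99.7] [ 554.5 -268.5   94.2] ((552.4541625976562, -270.2969665527344), (45.06382369995117, 12.969916343688965), 5.307488441467285)
scene gauge (10, 14) 126 [ 542.8 -292.9   10. ] [ 593.4 -241.3   13.8] [ 569.6 -264.2   11.7] ((568.4712524414062, -267.2936706542969), (51.22673034667969, 50.771663665771484), 88.45592498779297)
scene beam y [-58.7 -52.8 200.3 200.8]
side board 1685 [-139.5 -134.6  202.7  204.8] ((482.9554138183594, 32.578460693359375), (344.094482421875, 58.43206787109375), 89.18036651611328)
side gauge (90, 100) 33 [ 533.7 -273.3   90.2] [ 577.7 -259.6   99.9] [ 555.6 -267.6   95.2] ((555.5152587890625, -266.0186767578125), (43.485816955566406, 12.316658973693848), 5.4380784034729)
side gauge (10, 14) 87 [ 541.2 -293.5   10.2] [ 591.7 -238.6   14. ] [ 565.  -266.    12.2] ((566.505615234375, -265.95892333984375), (54.7447509765625, 50.38859939575195), 89.5899887084961)
side beam y [-60.5 -53.4 201.5 203.1]
```

View pics/both2.png

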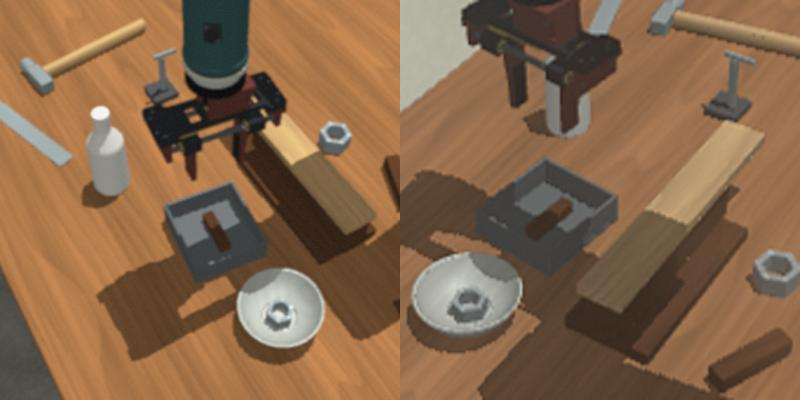

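The nut is in the tin (left crop (280,318)), the peg is in the bin (left crop (215,232)), and the board is clear and flat. I'll fly the wrist camera over the gauge and the board's front end to get the slide length accurately.

Call:
send_rows(xyz=[[-25, -10, -15], [-60, -20, -30], [-98, -28, -40], [-136, -36, -50], [-174, -44, -50]], rot=[[0, 0, 0], [0, 0, 0], [0, 0, 0], [0, 0, 0], [0, 0, 0]], fingers=[87, 87, 87, 87, 87])

```text
clock: 8.38
position: [581.2, -110.0, 221.8]
orientation: [[0.121, 0.993, -0.0], [0.993, -0.121, 0.0], [-0.0, -0.0, -1.0]]
force: [-0.0, -0.3, 0.3]
finger_gap: 87.4
gripper_force: 0.0
```

Call:
send_rows(xyz=[[-38, -8, 0], [-76, -16, 0], [-114, -24, 0], [-152, -32, 0], [-187, -40, 0]], rot=[[0, 0, 0], [0, 0, -2], [0, 0, -4], [0, 0, -6.2], [0, 0, -6.2]], fingers=[87, 87, 87, 87, 87])

```text
clock: 8.8
position: [517.4, -290.8, 219.6]
orientation: [[0.012, 1.0, -0.003], [1.0, -0.012, 0.002], [0.002, -0.003, -1.0]]
force: [0.2, -0.8, 0.6]
finger_gap: 87.0
gripper_force: 0.0
```

Call:
send_rows(xyz=[[0, 0, 0], [0, 0, 0], [0, 0, 0], [0, 0, 0], [0, 0, 0]], rot=[[0, 0, 0], [0, 0, 0], [0, 0, 0], [0, 0, 0], [0, 0, 0]], fingers=[87, 87, 87, 87, 87])

```text
clock: 9.22
position: [519.6, -287.9, 221.1]
orientation: [[0.012, 1.0, -0.001], [1.0, -0.012, 0.001], [0.001, -0.001, -1.0]]
force: [-0.2, -0.1, 0.5]
finger_gap: 86.8
gripper_force: 0.0
```

Run:
```python
from h import *
st=get_state(); print(st['position'].round(1),st['orientation'].round(4).tolist(),st['qd'].round(1))
s=snapshot('wrist'); save(s,'w3.png'); np.savez('w3.npz',**s); P=cloud(s); p=P.reshape(-1,3); p=p[np.isfinite(p[:,0])]
def sel(x,y,z): return p[(p[:,0]>x[0])&(p[:,0]<x[1])&(p[:,1]>y[0])&(p[:,1]<y[1])&(p[:,2]>z[0])&(p[:,2]<z[1])]
for n,b in dict(ptr=((515,600),(-300,-240),(93,101)),foot=((515,620),(-320,-220),(9,14)),board=((440,525),(-170,0),(91,98))).items():
    q=sel(*b); print(n,len(q),q.min(0).round(1),q.max(0).round(1),np.median(q,0).round(1),[np.round(k,1) for k in cv2.minAreaRect(q[:,:2].astype(np.float32))])
```

```text
[ 519.6 -287.9  221.1] [[0.0123, 0.9999, -0.0009], [0.9999, -0.0123, 0.001], [0.001, -0.0009, -1.0]] [ 0.2 -0.2 -0.3 -0.1  0.  -0.1]
ptr 355 [ 531.4 -272.1   94.7] [ 576.6 -265.9   99.1] [ 553.9 -268.8   96.9] [array([ 554., -269.]), array([ 5.8, 45.2]), np.float64(89.3)]
foot 1397 [ 541.6 -294.7    9.1] [ 591.1 -244.3   14. ] [ 566.4 -262.3   11.9] [array([ 566.2, -269.5]), array([50. , 49.7]), np.float64(89.4)]
board 1646 [ 451.4 -138.4   91. ] [ 507.7 -121.3   97.7] [ 479.8 -130.3   94.9] [array([ 479.5, -130. ]), array([16.4, 56.2]), np.float64(89.0)]
```

View pics/w3.png

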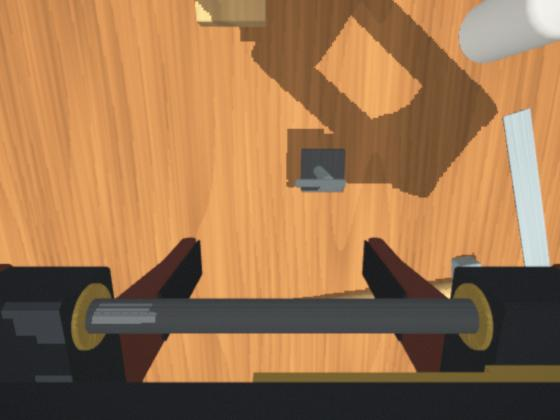

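The pointer's tip is at (308,183) and the board's front edge runs along row 24. The slide needed is about 130 mm along the stand. I'm moving to grip the board across its width near the tail.

Call:
send_rows(xyz=[[25, -3, 0], [62, -8, 0], [102, -12, 0], [142, -16, 0], [182, -20, 0]], rot=[[0, 0, 0], [0, 0, 0], [0, 0, 0], [0, 0, 0], [0, 0, 0]], fingers=[87, 87, 87, 87, 87])

```text
clock: 9.68
position: [501.6, -104.7, 221.7]
orientation: [[0.013, 1.0, 0.0], [1.0, -0.013, 0.0], [0.0, 0.0, -1.0]]
force: [0.6, -0.1, 0.1]
finger_gap: 87.0
gripper_force: 0.0
```

Call:
send_rows(xyz=[[40, -4, 0], [80, -8, 0], [120, -12, 0], [160, -16, 0], [200, -19, 0]], rot=[[0, 0, 0], [0, 0, 0], [0, 0, 0], [0, 0, 0], [0, 0, 0]], fingers=[87, 87, 87, 87, 87])

```text
clock: 10.1
position: [484.8, 95.8, 221.9]
orientation: [[0.013, 1.0, 0.0], [1.0, -0.013, 0.0], [0.0, 0.0, -1.0]]
force: [0.9, -0.2, -0.3]
finger_gap: 87.2
gripper_force: 0.0
```

Call:
send_rows(xyz=[[30, -2, 0], [48, -2.5, 10], [55.5, -2.5, 30], [55.5, -2.5, 60], [55.5, -2.5, 80]], rot=[[0, 0, 0], [0, 0, 0], [0, 0, 0], [0, 0, 0], [0, 0, 0]], fingers=[87, 87, 87, 87, 87])

```text
clock: 10.52
position: [483.1, 150.4, 140.3]
orientation: [[0.011, 1.0, -0.0], [1.0, -0.011, 0.0], [0.0, -0.0, -1.0]]
force: [-0.8, 0.6, -0.9]
finger_gap: 87.3
gripper_force: 0.0
```

Call:
send_rows(xyz=[[0, 0, 0], [0, 0, 0], [0, 0, 0]], rot=[[0, 0, 0], [0, 0, 0], [0, 0, 0]], fingers=[87, 87, 87])

```text
clock: 10.77
position: [484.7, 149.1, 142.7]
orientation: [[0.013, 1.0, 0.001], [1.0, -0.013, 0.0], [0.0, 0.001, -1.0]]
force: [0.9, -0.1, -0.8]
finger_gap: 87.3
gripper_force: 0.0
```

Call:
send_rows(xyz=[[0, 0, 15], [0, 0, 30], [0, 0, 44], [0, 0, 55], [0, 0, 60]], rot=[[0, 0, 0], [0, 0, 0], [0, 0, 0], [0, 0, 0], [0, 0, 0]], fingers=[87, 87, 87, 87, 87])

```text
clock: 11.18
position: [484.8, 148.6, 82.1]
orientation: [[0.014, 1.0, 0.001], [1.0, -0.014, 0.0], [0.0, 0.001, -1.0]]
force: [0.7, -0.3, -0.9]
finger_gap: 86.7
gripper_force: 0.0
```

Call:
send_rows(xyz=[[0, 0, 0], [0, 0, 0], [0, 0, 0], [0, 0, 0], [0, 0, 0]], rot=[[0, 0, 0], [0, 0, 0], [0, 0, 0], [0, 0, 0], [0, 0, 0]], fingers=[80, 72, 65, 60, 58], grip_force=30)

```text
clock: 11.6
position: [484.6, 148.7, 82.4]
orientation: [[0.014, 1.0, 0.001], [1.0, -0.014, 0.0], [0.0, 0.001, -1.0]]
force: [0.2, -0.7, -0.1]
finger_gap: 59.0
gripper_force: 0.0
```

Call:
send_rows(xyz=[[0, 0, 0], [0, 0, 0], [0, 0, 0], [0, 0, 0], [0, 0, 0]], rot=[[0, 0, 0], [0, 0, 0], [0, 0, 0], [0, 0, 0], [0, 0, 0]], fingers=[56, 54, 50, 50, 50])

```text
clock: 12.02
position: [484.3, 148.7, 82.1]
orientation: [[0.014, 1.0, 0.001], [1.0, -0.014, 0.0], [0.0, 0.001, -1.0]]
force: [0.2, 0.3, 6.1]
finger_gap: 55.7
gripper_force: 30.0
```

Call:
send_rows(xyz=[[0, 0, 0.5], [-1, 0, 0.5], [-3, 0, 0.5], [-6, 0, 0.5], [-10, 0, 0.5]], rot=[[0, 0, 0], [0, 0, 0], [0, 0, 0], [0, 0, 0], [0, 0, 0]], fingers=[50, 50, 50, 50, 50])

```text
clock: 12.43
position: [485.0, 140.2, 82.1]
orientation: [[0.015, 1.0, 0.002], [1.0, -0.015, 0.003], [0.003, 0.002, -1.0]]
force: [-0.4, 6.0, 7.6]
finger_gap: 55.8
gripper_force: 30.0
```

Call:
send_rows(xyz=[[-4, 0, 0], [-8, 0, 0], [-12, 0, 0], [-16, 0, 0], [-20, 0, 0]], rot=[[0, 0, 0], [0, 0, 0], [0, 0, 0], [0, 0, 0], [0, 0, 0]], fingers=[50, 50, 50, 50, 50])

```text
clock: 12.85
position: [484.9, 119.9, 82.1]
orientation: [[0.015, 1.0, 0.003], [1.0, -0.015, 0.003], [0.003, 0.002, -1.0]]
force: [-0.5, 5.7, 8.2]
finger_gap: 55.6
gripper_force: 30.0
```

Call:
send_rows(xyz=[[-4, 0, 0], [-8, 0, 0], [-12, 0, 0], [-16, 0, 0], [-20, 0, 0]], rot=[[0, 0, 0], [0, 0, 0], [0, 0, 0], [0, 0, 0], [0, 0, 0]], fingers=[50, 50, 50, 50, 50])

```text
clock: 13.27
position: [484.6, 99.9, 82.1]
orientation: [[0.015, 1.0, 0.002], [1.0, -0.015, 0.003], [0.003, 0.002, -1.0]]
force: [-0.2, 6.8, 8.2]
finger_gap: 55.5
gripper_force: 30.0
```

Call:
send_rows(xyz=[[-4, 0, 0], [-8, 0, 0], [-12, 0, 0], [-16, 0, 0], [-20, 0, 0]], rot=[[0, 0, 0], [0, 0, 0], [0, 0, 0], [0, 0, 0], [0, 0, 0]], fingers=[50, 50, 50, 50, 50])

```text
clock: 13.68
position: [484.2, 79.9, 82.1]
orientation: [[0.015, 1.0, 0.002], [1.0, -0.015, 0.003], [0.003, 0.002, -1.0]]
force: [0.3, 6.8, 10.1]
finger_gap: 55.7
gripper_force: 30.0
```

Call:
send_rows(xyz=[[-4, 0, 0], [-8, 0, 0], [-12, 0, 0], [-16, 0, 0], [-20, 0, 0]], rot=[[0, 0, 0], [0, 0, 0], [0, 0, 0], [0, 0, 0], [0, 0, 0]], fingers=[50, 50, 50, 50, 50])

```text
clock: 14.1
position: [483.8, 59.9, 82.0]
orientation: [[0.015, 1.0, 0.002], [1.0, -0.015, 0.003], [0.003, 0.002, -1.0]]
force: [0.1, 7.4, 9.1]
finger_gap: 55.9
gripper_force: 30.0
```

Call:
send_rows(xyz=[[-4, 0, 0], [-8, 0, 0], [-12, 0, 0], [-16, 0, 0], [-20, 0, 0]], rot=[[0, 0, 0], [0, 0, 0], [0, 0, 0], [0, 0, 0], [0, 0, 0]], fingers=[50, 50, 50, 50, 50])

```text
clock: 14.52
position: [483.5, 39.9, 82.0]
orientation: [[0.015, 1.0, 0.002], [1.0, -0.015, 0.002], [0.003, 0.002, -1.0]]
force: [1.0, 7.6, 10.3]
finger_gap: 55.7
gripper_force: 30.0
```

Call:
send_rows(xyz=[[-4, 0, 0], [-7, 0, 0], [-9, 0, 0], [-10, 0, 0], [-10, 0, 0]], rot=[[0, 0, 0], [0, 0, 0], [0, 0, 0], [0, 0, 0], [0, 0, 0]], fingers=[50, 50, 50, 50, 50])

```text
clock: 14.93
position: [483.3, 29.7, 82.0]
orientation: [[0.015, 1.0, 0.002], [1.0, -0.015, 0.002], [0.002, 0.002, -1.0]]
force: [-0.6, 5.6, 10.1]
finger_gap: 55.9
gripper_force: 30.0
```

```bash
cat > f.py <<'E'
from h import *
import sys
st=get_state(); print(st['position'].round(1),st['force'].round(1))
d=np.array([np.sin(np.radians(.75)),np.cos(np.radians(.75))]); ims=[]
for n in ['scene','side']:
    s=snapshot(n); np.savez(n+sys.argv[1]+'.npz',**s); p=cloud(s).reshape(-1,3); p=p[np.isfinite(p[:,0])]
    ims.append(s['frame'][:,:,::-1])
    def sel(x,y,z): return p[(p[:,0]>x[0])&(p[:,0]<x[1])&(p[:,1]>y[0])&(p[:,1]<y[1])&(p[:,2]>z[0])&(p[:,2]<z[1])]
    q=sel((440,515),(-330,-60),(88,101)); sq=q[:,:2]@d
    print(n,'board front s pct',np.percentile(sq,[0,.5,1]).round(1),'z front/back',np.median(q[sq<sq.min()+30,2]).round(1),np.median(q[sq>-110,2]).round(1),[np.round(k,2) for k in cv2.minAreaRect(q[:,:2].astype(np.float32))])
    q=sel((525,600),(-300,-240),(92,101)); sq=q[:,:2]@d; print('ptr s',len(q),sq.min().round(1),sq.max().round(1),np.median(sq).round(1))
a,b=ims
a=cv2.resize(a[130:270,180:320],(400,400),interpolation=cv2.INTER_CUBIC); b=cv2.resize(b[150:290,230:370],(400,400),interpolation=cv2.INTER_CUBIC)
cv2.imwrite('pics/f%s.png'%sys.argv[1],np.hstack([a,b]))
E
python3 f.py 5
```

```text
[483.3  29.7  82. ] [-0.6  5.6 10.1]
scene board front s pct [-250.8 -249.  -248.5] z front/back 93.7 93.9 [array([ 480.29, -169.22]), array([175.71,  58.43]), np.float64(89.36)]
ptr s 45 -267.1 -255.5 -260.3
side board front s pct [-254.9 -252.  -249.8] z front/back 94.8 nan [array([ 479.79, -191.05]), array([139.16,  58.69]), np.float64(87.96)]
ptr s 29 -267.9 -252.3 -259.9
  return _methods._mean(a, axis=axis, dtype=dtype,
  ret = ret.dtype.type(ret / rcount)
```

View pics/f5.png

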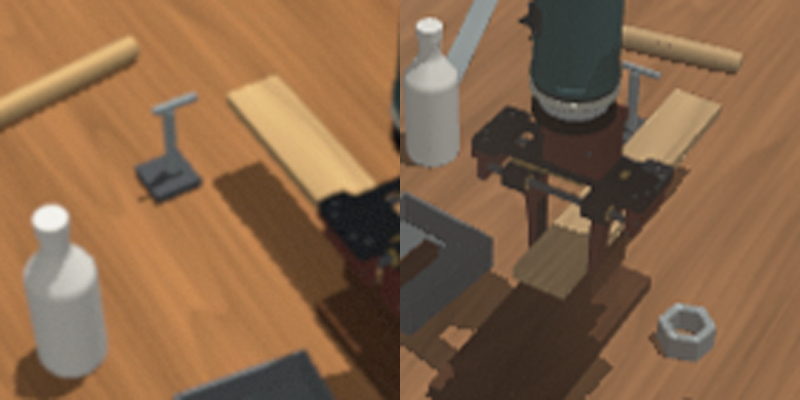

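The board lies flat, with its front at left crop (255,88) and about 11 mm short of the pointer tip at (195,97). I'll slide the remainder.

Call:
send_rows(xyz=[[-2, 0, 0], [-5, 0, 0], [-8, 0, 0], [-10, 0, 0], [-10.8, 0, 0]], rot=[[0, 0, 0], [0, 0, 0], [0, 0, 0], [0, 0, 0], [0, 0, 0]], fingers=[50, 50, 50, 50, 50])

```text
clock: 15.45
position: [483.1, 19.0, 82.0]
orientation: [[0.015, 1.0, 0.002], [1.0, -0.015, 0.002], [0.002, 0.002, -1.0]]
force: [-0.1, 7.8, 10.5]
finger_gap: 55.9
gripper_force: 30.0
```

Call:
send_rows(xyz=[[0, 0, 0], [0, 0, 0], [0, 0, 0], [0, 0, 0], [0, 0, 0]], rot=[[0, 0, 0], [0, 0, 0], [0, 0, 0], [0, 0, 0], [0, 0, 0]], fingers=[50, 50, 50, 50, 50])

```text
clock: 15.87
position: [483.1, 19.0, 82.0]
orientation: [[0.015, 1.0, 0.002], [1.0, -0.015, 0.002], [0.002, 0.002, -1.0]]
force: [0.4, 5.7, 10.9]
finger_gap: 55.8
gripper_force: 30.0
```

```bash
python3 f.py 6 2>/dev/null
python3 - <<'E'
# stereo check of front-edge corners in the colour images: project expected board front & pointer tip
from h import *
for n in ['scene','side']:
    s=dict(np.load(n+'6.npz'));K,R,t=s['camera_matrix'],s['R'],s['t']
    f=cv2.resize(s['frame'][:,:,::-1],None,fx=8,fy=8,interpolation=cv2.INTER_CUBIC)
    pr=lambda X:(lambda c:((c[:2]/c[2])*8+3.5).astype(int))(K@(R@np.array(X)+t))
    a=pr([531.5,-268.7,97]);b=pr([450,-267.6,95]);c=pr([506,-268.4,95])
    cv2.line(f,tuple(map(int,a)),tuple(map(int,b)),(0,0,255),1)
    m=(a+b)//2
    cv2.imwrite(f'pics/e_{n}.png',f[m[1]-200:m[1]+200,m[0]-300:m[0]+300])
a,b=[cv2.imread(f'pics/e_{n}.png') for n in('scene','side')]
cv2.imwrite('pics/e.png',cv2.resize(np.vstack([a,b]),(450,600)))
E
```

```text
[483.1  19.   82. ] [ 0.4  5.7 10.9]
scene board front s pct [-261.1 -260.  -258.9] z front/back 93.6 93.9 [array([ 480.64, -164.38]), array([206.29,  58.15]), np.float64(88.97)]
ptr s 38 -265.9 -255.1 -260.7
side board front s pct [-262.9 -261.4 -260.4] z front/back 94.6 95.6 [array([ 480.6 , -164.52]), array([209.19,  58.98]), np.float64(88.9)]
ptr s 24 -266.0 -255.7 -261.0
```

View pics/e.png

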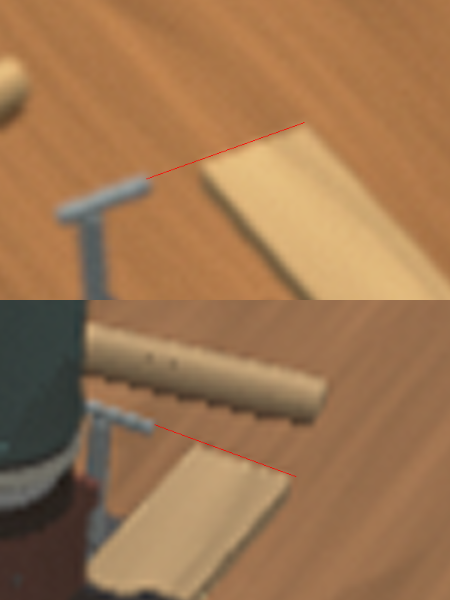

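The picture shows the board's front edge parallel to the tip-level line and within about 1 mm of level with the pointer tip. The board is flat, gripped at 30 N and pressed down at 11 N, so I'm handing in.

```bash
python3 -c "
from cell import *
print(job_done())"
```

```text
the job is handed in; nothing more can be done
None
```

I've handed the job in, though it returned no verdict: the nut is in the tin, the peg is in the bin, and the board is about level with the gauge tip (within about 1–2 mm by the cameras), still held flat on the stand.

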